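Load the tape stand and hold its locking cap ready

TASK

Load the counter's tape stand: slide the wide tape roll down the post fully home, then the narrow roll fully home on top of it. Then pick up the locking cap, carry it across clear of the wire divider and finish still holding it upright and motionless about a centimetre above the tip of the post, centred, its fin in line with the long side of the stand's base and touching neither stand nor rolls, so that I can check the rolls before it goes on. Do not let go of the cap, do not bump the divider, and leave the bottle, the big parcel-tape roll and the match pack where they are.

Things in the scene. Friction and masses are not known exactly. Their poses are not given: they have to be found in the camera images.
- stand: Tape stand, fixed to the counter. Rectangular grey base plate 130 mm along its x by 70 mm along its y, 8 mm thick; in its middle a round hub 38 mm across up to 20 mm height on which the rolls rest; from it a round steel post 20 mm across up to 76 mm height, topped by an upright flat blade 14 mm along x, 5 mm along y, 10 mm high, up to 86 mm. Origin: centre of the underside, on the counter, on the post's axis; z up.
- seat (a point): Point on the stand's post axis at the hub's top face, 20 mm above the counter: the underside of the wide roll lies here when fully home.
- post_tip (a point): Top of the blade on the stand's post axis, 86 mm above the counter.
- wide_roll: Wide roll of cream paper tape on a cardboard core, lying flat, loose: 58 mm outer diameter, 25.4 mm bore, 24 mm high, 40 to 75 g. Origin: centre of the underside; z along the bore. Goes on first.
- narrow_roll: Narrow roll of the same tape, lying flat, loose: 48 mm outer diameter, 25.4 mm bore, 16 mm high, 20 to 40 g. Origin: centre of the underside; z along the bore. Goes on second; fully home its underside is 24 mm above the seat.
- cap: Grey plastic locking cap, standing upright and loose: a block 44 mm along x by 28 mm along y, 16 mm high, with a slot (16 by 7 mm, long along x) in its underside for the blade, and on top a centred upright fin 40 mm along x, 12 mm thick along y, reaching from 16 to 46 mm height: grip the fin across its thickness. About 35 to 65 g. Origin: centre of the underside; z up. Either way round is right.
- divider: Dark steel wire divider, fixed to the counter, between the loose things and the stand: 310 mm long along its x, 70 mm high, on a foot strip 30 mm wide. Origin: centre of the underside. Not to be bumped by arm or load.
- bottle: Bystander: small standing bottle, 48 mm across, 130 mm high. Origin: centre of the underside.
- parcel_tape: Bystander: big amber roll of parcel tape lying flat, 104 mm outer diameter, 48 mm high, far larger than the two paper rolls. Origin: centre of the underside.
- match_pack: Bystander: cardboard pack, 55 by 110 mm, 40 mm high. Origin: centre of the underside.
Mind the look-alikes: they are no part of the job. Of the things that look like the cap, take the one that is farthest to the robot's right at the start.

How it is judged:
By the outcome, as a careful person would: the job done as asked, in the order asked, and still so for the second after the job is handed in, while the arm keeps its last pose, push and grip.
It also fails if it takes over 69 s, if anything falls off the work surface, if the arm or the gripper's body presses on something with over 40 N, if the wrist force passes 120 N, or if a joint passes its speed limit or range.

ROBOT

A 7-joint arm with a two-finger parallel gripper is mounted at the origin on the work surface. World frame = base frame: x ahead of the robot, y to its left, z up, the work surface at z = 0. Lengths are in m, angles in rad, forces in N, time in s.
With the tool pointing down it reaches from about 0.425 to 0.925 m from the base axis. Payload 6.8 kg.
Tool frame: the origin (TCP) lies between the finger pads; the fingertips stand 11 mm ahead of it and the grasp point (between the pads) lies 8 mm behind it; z points along the fingers, y is the line along which they close (so a half turn about z gives the same grasp; the last joint's range is limited). The gripper opens to 85 mm and grips with 20 to 120 N. Pads are 22 mm wide; open, the fingers measure 114 mm over their backs; the gripper's body (76 mm by 85 mm) begins 54 mm behind the grasp point. The pads swing forward as they close: fully open they stand 13 mm farther back than shut.
Start: joints at [1.165, 0.477, 0.022, 1.555, -0.011, 1.109, -0.083], TCP at [0.198, -0.645, 0.242] pointing down, gripper open.
Joint ranges: [-2.96, 2.96], [-0.34, 2.1], [-1.41, 1.46], [0.24, 2.44], [-1.37, 4.51], [0.17, 1.92], [-2.96, 2.96]. Speed limits (rad/s): [2.39, 2.39, 3.14, 3.14, 3.14, 3.14, 3.14].

INTERFACE

Orientations are given as a rotation vector (axis times angle).
In Python, from bench import r gives the robot as it stands.
- The arm moves only by the tool send_rows, never from a script. Its argument "deltas" is a list of rows, each an object of numbers: "dx", "dy", "dz": the shift along the world's x, y, z in mm; "rx", "ry", "rz": the turn, a rotation vector about the world's x, y, z in degrees. A call has 1 to 5 rows; each row is the pose to reach, as a shift and turn from the pose commanded when the call began; what a row does not reach only later rows make up. A row lasts 1/12 s, in which the tool goes at most 41.7 mm and 7.16 degrees, less where a joint would pass 70% of its speed; a pose out of reach is approached as far as the arm can. A call with a gripper value outside its range is refused whole. "jaw" is the finger opening in mm, from 0 to 85.4, set as the call begins (left out, the last holds). The fingers move at their own pace and stop on an object; "newtons" is the grip in N (left out, the last holds). Time passes only in rows, so rows that repeat a pose let the fingers close. It gives the time, the measured TCP pose, the force, the opening and the grip force at its end, in the units of the state.
- r.get_obs(): the state, without advancing time (a new reading comes with each control period).
- r.grab_frame(name): name is "scene" or "side" or "wrist"; returns a dict with "frame" (420x560x3 uint8, blue, green, red), "z_map" (420x560 float32, m along the optical axis (not along the pixel's ray), 0 where there is no reading), "vertical_fov" (degrees; the focal length in pixels is half the picture's height over the tangent of half this angle, whatever the lens; pixels are square), "cx", "cy" (the principal point, pixels), "xyz" and "orientation" of the camera in the world. Camera axes: x right, y down, z forward; pixel columns grow to the right and rows downward; lengths in m; the calibration is good to about 2 mm. A picture is of the moment at which its call begins.
- r.hand_in(): hands the job in; it is judged then, once.
The state is a dict: "clock": time; "joints": joint angles; "qvel": joint speeds; "tau": joint torques, N m; "tcp_pos": TCP position; "orientation": TCP orientation; "contact_force": force on the tool from outside, world axes, zero at the start; "moment": the same for the moment, N m; "grip_width": finger opening in m; "gripper_force": force on a finger pad.
Only numpy, scipy, OpenCV 4.12 (cv2) and the standard library are available. Lean on these libraries where they do the work, as an engineer would, in place of code of your own. Each camera call takes 0.05 s, during which the arm holds its last target. There are 200 camera calls.

## Working session

There is one attempt and no reset: what is moved stays moved. The work goes in short steps, Python scripts to look and compute and a tool call to move; the robot and the scene stay as the last step left them, time stands still between calls to the robot, and variables do not carry over. Pictures are saved under pics/ and viewed, at most 10 in all, crops included, and the job is handed in when it is done.

Besides the shell and the picture viewer there is one more tool, called after "Emit:" as name([rows], argument=value, ...), one row to a line, values as JSON. send_rows: Moves the arm, as the interface text tells. Its arguments: {"type":"object","properties":{"deltas":{"type":"array","items":{"type":"object","properties":{"dx":{"type":"number"},"dy":{"type":"number"},"dz":{"type":"number"},"rx":{"type":"number"},"ry":{"type":"number"},"rz":{"type":"number"}}}},"jaw":{"type":"number"},"newtons":{"type":"number"}},"required":["deltas"]}

```bash
ls; mkdir -p pics
cat > h.py <<'E'
import numpy as np, cv2
from scipy.spatial.transform import Rotation as R
from bench import r
def grab(n):
    c=r.grab_frame(n); c['f']=c['frame'].shape[0]/2/np.tan(np.radians(c['vertical_fov'])/2)
    o=np.array(c['orientation'],float); c['R']=o if o.shape==(3,3) else R.from_rotvec(o).as_matrix(); c['p']=np.array(c['xyz']); return c
def cloud(c):
    z=c['z_map']; v,u=np.mgrid[:z.shape[0],:z.shape[1]]
    P=np.stack([(u-c['cx'])/c['f']*z,(v-c['cy'])/c['f']*z,z],-1)@c['R'].T+c['p']; P[z<=0]=np.nan; return P
def ray(c,u,v,h):
    d=c['R']@np.array([(u-c['cx'])/c['f'],(v-c['cy'])/c['f'],1]); return c['p']+d*(h-c['p'][2])/d[2]
E
python3 - <<'E'
from h import *
a=grab('scene');b=grab('side')
for n,c in(('scene',a),('side',b)):
    cv2.imwrite(f'pics/{n}0.png',c['frame']); print(n,c['p'],c['f'],c['R'][:,2], c['orientation'])
print(r.get_obs())
E
```

```text
pics
scene [0.89516198 0.45335788 0.80258589] 401.5564539904927 [-0.34949471 -0.53637056 -0.76821877] [-0.82158543 -2.66618262  0.97114772]
side [ 0.562196   -0.66472762  0.55455347] 402.9978856624429 [ 0.03379917  0.81429235 -0.57947009] [-2.18803526  0.06200119 -0.01485732]
{'clock': 0.1, 'joints': array([ 1.16489669,  0.47773893,  0.02238371,  1.55633397, -0.01148897,
        1.10930539, -0.08308632]), 'qvel': array([ 2.04174951e-04, -2.51528958e-03,  2.74907721e-05, -3.00416834e-03,
        1.05212831e-03, -1.06708184e-04, -9.44950610e-04]), 'tau': array([ 4.81658863e-03, -5.97759640e+01,  1.61373328e+00, -2.81955689e+01,
        1.28504485e-02,  5.02925541e-03,  2.22409142e-05]), 'tcp_pos': array([ 0.19787154, -0.64481433,  0.24141717]), 'orientation': array([-3.10523807e+00, -4.65820765e-01,  6.16674101e-04]), 'contact_force': array([-0.07927534, -0.87069518,  0.20231672]), 'moment': array([ 0.00285362, -0.02768262, -0.04189514]), 'gripper_force': 0.0, 'grip_width': 0.08543244625716807}
```

View pics/scene0.png

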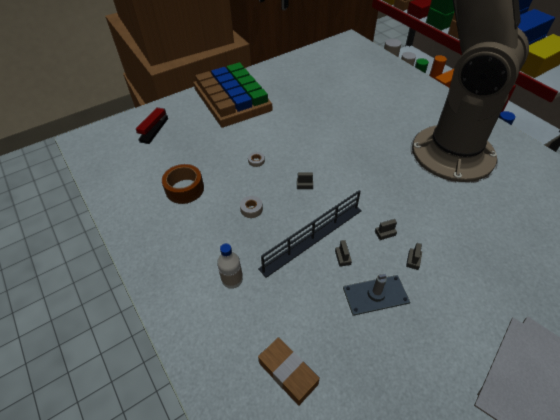

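View pics/side0.png

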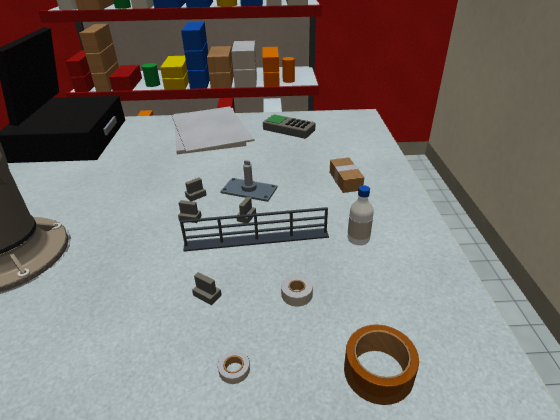

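Scene shows four cap-like things at pixels (305,180), (387,229), (344,252) and (415,256). In the side view they are at (206,290), (189,212), (246,210) and (195,189). The farthest to the robot's right (lowest y) should be scene (305,180), which is side (206,290). The other objects, in scene pixels:
- Paper rolls: wide at (252,206), narrow at (257,158).
- Stand: (377,293).
- Divider: from (263,268) to (360,205).

Next I measure them and enlarge the cap.

Run:
```python
from h import *
for n in('scene','side'):
    c=grab(n);P=cloud(c)
    m=((P[...,2]>.012)&(P[...,2]<.16)&(P[...,0]>.3)&(P[...,0]<1.1)&(abs(P[...,1])<.6)).astype(np.uint8)
    k,l,s,ce=cv2.connectedComponentsWithStats(m)
    print(n)
    for i in range(1,k):
        if s[i,4]<60: continue
        q=P[l==i]; h=np.percentile(q[:,2],97); t=q[q[:,2]>h-.006][:,:2]
        (cx,cy),rad=cv2.minEnclosingCircle(t.astype(np.float32)); (rc,sz,an)=cv2.minAreaRect(t.astype(np.float32))
        A=np.c_[t,np.ones(len(t))]
        print(ce[i].round(),'top',h.round(3),'circ',np.round([cx,cy,rad],4),'rect',np.round(rc,4),np.round(sz,4),round(an,1))
    if n=='side': cv2.imwrite('pics/capcrop.png',cv2.resize(c['frame'][170:310,150:330],None,fx=4,fy=4,interpolation=cv2.INTER_CUBIC))
```

```text
scene
[238. 100.] top 0.063 circ [ 0.4089 -0.5467  0.0977] rect [ 0.4077 -0.547 ] [0.1158 0.166 ] 85.1
[147. 128.] top 0.056 circ [ 0.7031 -0.5736  0.035 ] rect [ 0.7059 -0.578 ] [0.0679 0.0319] 39.7
[256. 158.] top 0.019 circ [ 0.4937 -0.2982  0.0238] rect [ 0.493  -0.2978] [0.0439 0.0459] 57.0
[182. 182.] top 0.05 circ [ 0.7115 -0.3139  0.053 ] rect [ 0.7112 -0.3142] [0.1032 0.1002] 60.4
[305. 179.] top 0.047 circ [ 0.434  -0.1422  0.0193] rect [ 0.4341 -0.1422] [0.0142 0.0372] 53.3
[310. 229.] top 0.072 circ [0.5237 0.0138 0.1515] rect [0.5238 0.0125] [0.3028 0.0075] 4.9
[251. 205.] top 0.027 circ [ 0.5986 -0.1509  0.03  ] rect [ 0.5996 -0.1498] [0.0565 0.0539] 58.5
[387. 228.] top 0.048 circ [0.3676 0.1019 0.0204] rect [0.3676 0.1021] [0.0139 0.0404] 74.8
[343. 252.] top 0.048 circ [0.4984 0.0975 0.0204] rect [0.4983 0.0979] [0.04   0.0123] 65.0
[229. 266.] top 0.131 circ [0.7424 0.0025 0.0118] rect [0.7417 0.0024] [0.0217 0.0212] 6.7
[415. 255.] top 0.047 circ [0.3668 0.1975 0.0202] rect [0.3676 0.1964] [0.0402 0.012 ] 37.1
[378. 288.] top 0.086 circ [0.5013 0.2142 0.0071] rect 
[... 467 characters left out ...]
404e-01 3.000e-04] [0.0221 0.0222] 56.2
[248. 177.] top 0.086 circ [0.5    0.2125 0.0078] rect [0.5002 0.2129] [0.0063 0.0153] 63.4
[194. 187.] top 0.048 circ [0.3671 0.196  0.0201] rect [0.3671 0.1961] [0.0394 0.0139] 33.8
[242. 219.] top 0.072 circ [0.5228 0.0104 0.1516] rect [0.5226 0.0119] [0.303  0.0093] 4.7
[205. 286.] top 0.048 circ [ 0.4333 -0.1432  0.0207] rect [ 0.4336 -0.1427] [0.0133 0.0405] 54.1
[297. 288.] top 0.027 circ [ 0.5975 -0.151   0.0293] rect [ 0.5975 -0.1518] [0.0559 0.0564] 60.9
[381. 362.] top 0.05 circ [ 0.7097 -0.315   0.0529] rect [ 0.7098 -0.3158] [0.1038 0.1023] 51.6
[233. 365.] top 0.019 circ [ 0.4924 -0.2988  0.0242] rect [ 0.4916 -0.2989] [0.0453 0.0474] 1.5
```

View pics/capcrop.png

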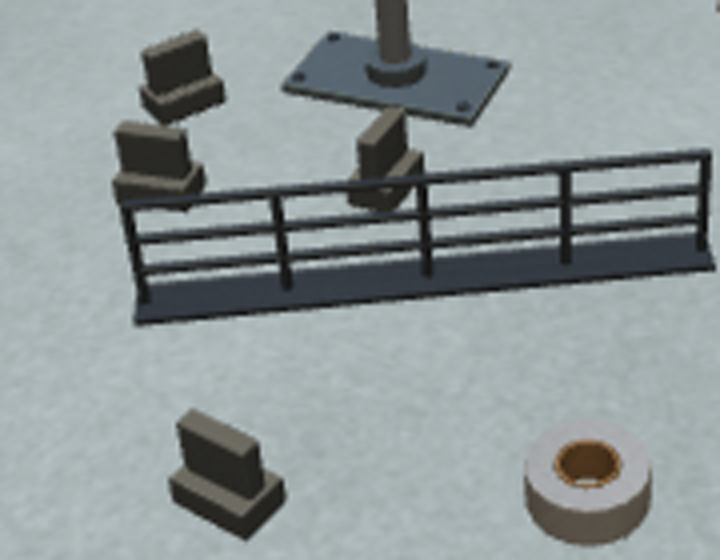

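The enlarged crop confirms it: the candidate at crop (225,475) is alone on the right of the divider. It sits at (0.434,-0.1425), the lowest y of the four, so it is the cap meant. The wide roll is at crop (588,490). Now I move to hover over the wide roll, turning on the way.

Emit:
send_rows([
  {"dx": 26, "dy": 32, "rz": 7},
  {"dx": 52, "dy": 64, "rz": 14},
  {"dx": 78, "dy": 96, "rz": 21},
  {"dx": 104, "dy": 128, "rz": 28},
  {"dx": 130, "dy": 160, "rz": 35},
])

```text
$.deltas[0]: bad value
```

Emit:
send_rows([
  {"dx": 26, "dy": 32, "rz": 7},
  {"dx": 52, "dy": 64, "rz": 14},
  {"dx": 78, "dy": 96, "rz": 21},
  {"dx": 104, "dy": 128, "rz": 28},
  {"dx": 130, "dy": 160, "rz": 35},
])

```text
$.deltas[0]: bad value
```

Emit:
send_rows([
  {"dx": 26, "dy": 32, "dz": -20, "rz": 7},
  {"dx": 52, "dy": 64, "dz": -40, "rz": 14},
  {"dx": 78, "dy": 96, "dz": -60, "rz": 21},
  {"dx": 104, "dy": 128, "dz": -80, "rz": 28},
  {"dx": 130, "dy": 160, "dz": -100, "rz": 35},
])

```text
$.deltas[0]: bad value
```

Emit:
send_rows([
  {"dx": 26, "dy": 32, "dz": 0, "rx": 0, "ry": 0, "rz": 7},
  {"dx": 52, "dy": 64, "dz": 0, "rx": 0, "ry": 0, "rz": 14},
  {"dx": 78, "dy": 96, "dz": 0, "rx": 0, "ry": 0, "rz": 21},
  {"dx": 104, "dy": 128, "dz": 0, "rx": 0, "ry": 0, "rz": 28},
  {"dx": 130, "dy": 160, "dz": 0, "rx": 0, "ry": 0, "rz": 35},
])

```text
clock: 0.62
tcp_pos: [0.3288, -0.4836, 0.2423]
orientation: [2.819, 1.387, -0.0]
contact_force: [0.6, 0.7, -0.2]
grip_width: 0.0855
gripper_force: 0.0
```

Emit:
send_rows([
  {"dx": 135, "dy": 166, "dz": 0, "rx": 0, "ry": 0, "rz": 35},
  {"dx": 135, "dy": 166, "dz": 0, "rx": 0, "ry": 0, "rz": 35},
  {"dx": 135, "dy": 166, "dz": 0, "rx": 0, "ry": 0, "rz": 35},
  {"dx": 135, "dy": 166, "dz": 0, "rx": 0, "ry": 0, "rz": 35},
  {"dx": 135, "dy": 166, "dz": -10, "rx": 0, "ry": 0, "rz": 35},
])

```text
clock: 1.03
tcp_pos: [0.4608, -0.323, 0.2353]
orientation: [2.269, 2.168, 0.001]
contact_force: [1.8, -1.5, -0.1]
grip_width: 0.0852
gripper_force: 0.0
```

Emit:
send_rows([
  {"dx": 134, "dy": 166, "dz": -100, "rx": 0, "ry": 0, "rz": 35},
  {"dx": 134, "dy": 166, "dz": -100, "rx": 0, "ry": 0, "rz": 35},
  {"dx": 134, "dy": 166, "dz": -100, "rx": 0, "ry": 0, "rz": 35},
  {"dx": 134, "dy": 166, "dz": -100, "rx": 0, "ry": 0, "rz": 35},
  {"dx": 134, "dy": 166, "dz": -100, "rx": 0, "ry": 0, "rz": 35},
])

```text
clock: 1.45
tcp_pos: [0.5782, -0.1762, 0.1445]
orientation: [1.514, 2.753, -0.0]
contact_force: [0.8, -0.4, 0.1]
grip_width: 0.0849
gripper_force: 0.0
```

Run:
```python
from h import *
c=grab('side');w=grab('wrist'); o=r.get_obs(); print(o['tcp_pos'],o['orientation'],o['joints'])
P=cloud(c); m=(P[...,2]>.06)&(P[...,2]<.2)&(np.hypot(P[...,0]-o['tcp_pos'][0],P[...,1]-o['tcp_pos'][1])<.075)
q=P[m]; print('finger low z',np.percentile(q[:,2],[0,1,2,5]))
P=cloud(w); m=(abs(P[...,2]-.025)<.008)&(np.hypot(P[...,0]-.598,P[...,1]+.151)<.045)
t=P[m]; print(t.shape, cv2.minEnclosingCircle(t[:,:2].astype(np.float32)),np.median(t[:,2]))
cv2.imwrite('pics/w1.png',np.hstack([c['frame'][150:420,100:500],w['frame'][:270,80:480]]))
```

```text
[ 0.57936969 -0.16947153  0.1425928 ] [-1.5018184  -2.75445673 -0.00731125] [ 0.57002201  0.5234855  -0.51398448  1.79066371  0.30863369  0.9110788
  0.49413057]
finger low z [0.1477655  0.14976053 0.15068593 0.15374349]
(3680, 3) ((0.5976077318191528, -0.15149258077144623), 0.0290437713265419) 0.02457919708917021
```

View pics/w1.png

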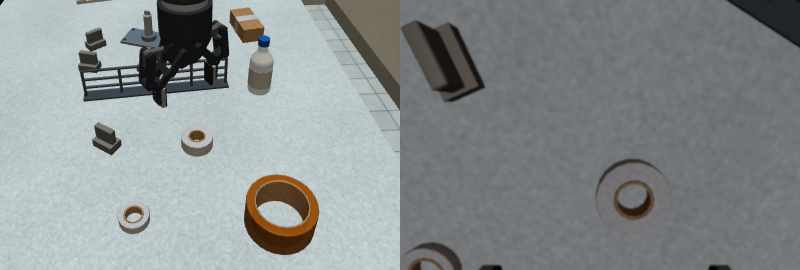

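The left half of the picture (side view) shows the open gripper beside the wide roll at (197,141). The wrist half shows the wide roll at about (633,195). It measures (0.5976,-0.1515), in agreement. Open tips are about 3 mm above TCP height.

Emit:
send_rows([
  {"dx": 18, "dy": 18, "dz": -30, "rx": 0, "ry": 0, "rz": 0},
  {"dx": 18, "dy": 18, "dz": -60, "rx": 0, "ry": 0, "rz": 0},
  {"dx": 18, "dy": 18, "dz": -80, "rx": 0, "ry": 0, "rz": 0},
  {"dx": 18, "dy": 18, "dz": -90, "rx": 0, "ry": 0, "rz": 0},
  {"dx": 18, "dy": 18, "dz": -90, "rx": 0, "ry": 0, "rz": 0},
])

```text
clock: 1.97
tcp_pos: [0.5935, -0.1599, 0.0529]
orientation: [-1.521, -2.744, 0.003]
contact_force: [-0.2, 0.4, 0.1]
grip_width: 0.0852
gripper_force: 0.0
```

Emit:
send_rows([
  {"dx": 4, "dy": 8.5, "dz": -10, "rx": 0, "ry": 0, "rz": 0},
  {"dx": 4, "dy": 8.5, "dz": -20, "rx": 0, "ry": 0, "rz": 0},
  {"dx": 4, "dy": 8.5, "dz": -30, "rx": 0, "ry": 0, "rz": 0},
  {"dx": 4, "dy": 8.5, "dz": -38.5, "rx": 0, "ry": 0, "rz": 0},
  {"dx": 4, "dy": 8.5, "dz": -38.5, "rx": 0, "ry": 0, "rz": 0},
])

```text
clock: 2.38
tcp_pos: [0.5982, -0.1512, 0.015]
orientation: [-1.521, -2.746, 0.002]
contact_force: [-0.9, 0.4, -0.0]
grip_width: 0.0855
gripper_force: 0.0
```

Emit:
send_rows([
  {"dx": 0, "dy": 0, "dz": 0, "rx": 0, "ry": 0, "rz": 0},
  {"dx": 0, "dy": 0, "dz": 0, "rx": 0, "ry": 0, "rz": 0},
  {"dx": 0, "dy": 0, "dz": 0, "rx": 0, "ry": 0, "rz": 0},
  {"dx": 0, "dy": 0, "dz": 0, "rx": 0, "ry": 0, "rz": 0},
  {"dx": 0, "dy": 0, "dz": 0, "rx": 0, "ry": 0, "rz": 0},
], jaw=50, newtons=30)

```text
clock: 2.8
tcp_pos: [0.5998, -0.1513, 0.0177]
orientation: [1.521, 2.747, 0.0]
contact_force: [-1.8, -1.0, 6.7]
grip_width: 0.057
gripper_force: 32.2
```

Emit:
send_rows([
  {"dx": 0, "dy": 0, "dz": 20, "rx": 0, "ry": 0, "rz": 0},
  {"dx": 0, "dy": 0, "dz": 50, "rx": 0, "ry": 0, "rz": 0},
  {"dx": 0, "dy": 0, "dz": 80, "rx": 0, "ry": 0, "rz": 0},
  {"dx": 0, "dy": 0, "dz": 110, "rx": 0, "ry": 0, "rz": 0},
  {"dx": 0, "dy": 0, "dz": 120, "rx": 0, "ry": 0, "rz": 0},
])

```text
clock: 3.22
tcp_pos: [0.6019, -0.1512, 0.1414]
orientation: [1.519, 2.743, 0.003]
contact_force: [0.7, 0.2, -0.1]
grip_width: 0.057
gripper_force: 32.4
```

Run:
```python
from h import *
c=grab('side'); o=r.get_obs(); print(o['tcp_pos'],o['orientation'],o['contact_force'],o['grip_width'])
cv2.imwrite('pics/s2.png',cv2.resize(c['frame'][130:300,200:400],None,fx=3.5,fy=3.5,interpolation=cv2.INTER_CUBIC))
P=cloud(c); s=c['frame'].max(2)>110; m=s&(P[...,2]>.07)&(P[...,2]<.2)&(np.hypot(P[...,0]-.6,P[...,1]+.151)<.05)
q=P[m]; print('roll',len(q),np.percentile(q,[1,50,99],axis=0))
m=~s&(P[...,2]>.07)&(P[...,2]<.2)&(np.hypot(P[...,0]-.6,P[...,1]+.151)<.07);q=P[m];print('dark',np.percentile(q[:,2],[0,1,5]))
# base plate & blade orientation from scene and side
for n in('scene','side'):
    c=grab(n); P=cloud(c)
    m=(abs(P[...,2]-.009)<.004)&(np.hypot(P[...,0]-.5,P[...,1]-.2134)<.085)&(c['frame'].max(2)<100)
    k,l,st,_=cv2.connectedComponentsWithStats(m.astype(np.uint8)); i=1+st[1:,4].argmax(); print(n,cv2.minAreaRect(P[l==i][:,:2].astype(np.float32)))
```

```text
[ 0.60218957 -0.15137778  0.14163792] [1.51839249 2.74188554 0.00357108] [ 0.37501347 -0.17346147  0.71603546] 0.05667394741730345
roll 409 [[ 0.5857791  -0.17749641  0.12520096]
 [ 0.60767638 -0.15502527  0.14885851]
 [ 0.62925664 -0.12323929  0.17090569]]
dark [0.12661593 0.12759113 0.13108093]
scene ((0.5018620491027832, 0.21428675949573517), (0.07025657594203949, 0.13032765686511993), 68.21589660644531)
side ((0.462261438369751, 0.19314324855804443), (0.011813941411674023, 0.0673769935965538), 59.36479949951172)
```

View pics/s2.png

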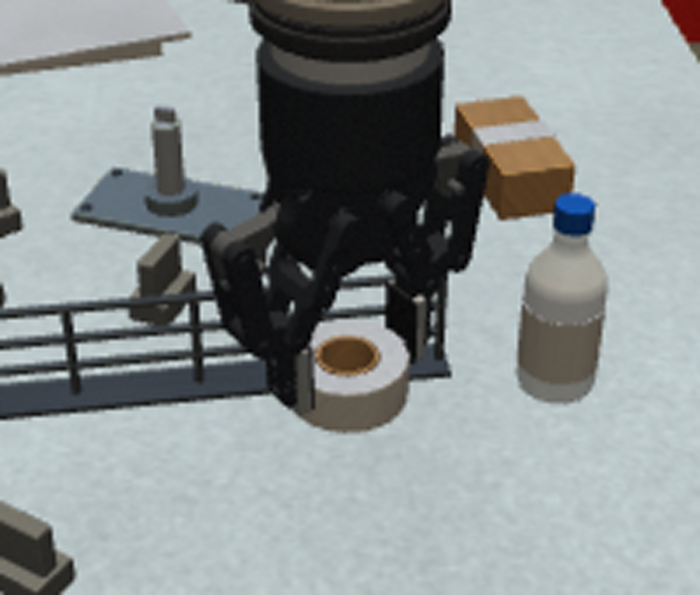

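The roll is held level between the pads, at (350,375) in the crop. Its underside is about 17.5 mm below the TCP. The base plate fit gives a long axis of about -22° and a centre of about (0.501,0.214). Next I cross over the divider.

Emit:
send_rows([
  {"dx": -8, "dy": 30, "dz": 0, "rx": 0, "ry": 0, "rz": 0},
  {"dx": -19, "dy": 68, "dz": 0, "rx": 0, "ry": 0, "rz": 0},
  {"dx": -30, "dy": 106, "dz": 0, "rx": 0, "ry": 0, "rz": 0},
  {"dx": -40, "dy": 144, "dz": 0, "rx": 0, "ry": 0, "rz": 0},
  {"dx": -50, "dy": 182, "dz": 0, "rx": 0, "ry": 0, "rz": 0},
])

```text
clock: 3.78
tcp_pos: [0.5472, 0.032, 0.1345]
orientation: [-1.521, -2.745, 0.003]
contact_force: [-0.3, 1.5, 0.4]
grip_width: 0.0572
gripper_force: 32.4
```

Emit:
send_rows([
  {"dx": -11, "dy": 38, "dz": 0, "rx": 0, "ry": 0, "rz": 0},
  {"dx": -22, "dy": 76, "dz": 0, "rx": 0, "ry": 0, "rz": 0},
  {"dx": -33, "dy": 114, "dz": 0, "rx": 0, "ry": 0, "rz": 0},
  {"dx": -43, "dy": 150, "dz": 0, "rx": 0, "ry": 0, "rz": 0},
  {"dx": -50, "dy": 180, "dz": 0, "rx": 0, "ry": 0, "rz": 0},
])

```text
clock: 4.2
tcp_pos: [0.4967, 0.2131, 0.1347]
orientation: [-1.517, -2.748, 0.003]
contact_force: [0.4, -0.1, -0.7]
grip_width: 0.0571
gripper_force: 32.4
```

Emit:
send_rows([
  {"dx": 0, "dy": 0, "dz": 0, "rx": 0, "ry": 0, "rz": 0},
  {"dx": 0, "dy": 0, "dz": 0, "rx": 0, "ry": 0, "rz": 0},
  {"dx": 0, "dy": 0, "dz": 0, "rx": 0, "ry": 0, "rz": 0},
])

```text
clock: 4.45
tcp_pos: [0.4987, 0.2097, 0.135]
orientation: [-1.521, -2.747, 0.004]
contact_force: [0.3, -0.1, -1.4]
grip_width: 0.0571
gripper_force: 32.4
```

```bash
cat >> h.py <<'E'
def rim(c,h,near,rad,tol=.006):
    "circle centre of a light roll's top face seen by depth"
    P=cloud(c); m=(c['frame'].max(2)>90)&(abs(P[...,2]-h)<tol)&(np.hypot(P[...,0]-near[0],P[...,1]-near[1])<rad+.02)
    k,l,st,_=cv2.connectedComponentsWithStats(m.astype(np.uint8)); i=1+st[1:,4].argmax()
    q=P[l==i]; (x,y),R_=cv2.minEnclosingCircle(q[:,:2].astype(np.float32)); return np.round([x,y,R_,np.median(q[:,2]),len(q)],4)
E
python3 - <<'E'
from h import *
o=r.get_obs(); print(o['tcp_pos'],o['orientation'],o['contact_force'])
t=o['tcp_pos']
a=grab('scene');b=grab('side');w=grab('wrist')
for n,c in(('scene',a),('side',b),('wrist',w)):
    try: print(n,rim(c,t[2]-.0175+.024,t,.029))
    except Exception as e: print(n,e)
cv2.imwrite('pics/s3.png',np.hstack([cv2.resize(a['frame'][180:320,300:450],None,fx=2.6,fy=2.6),cv2.resize(b['frame'][80:220,170:320],None,fx=2.6,fy=2.6)]))
E
```

```text
[0.49869165 0.20967543 0.13502939] [-1.52100758 -2.74708351  0.00438768] [ 0.3088729 -0.1485918 -1.4498004]
scene [4.921e-01 2.254e-01 2.200e-02 1.413e-01 1.140e+02]
side [5.009e-01 2.081e-01 2.920e-02 1.424e-01 1.820e+02]
wrist [4.9960e-01 2.1000e-01 3.0000e-02 1.4260e-01 1.0701e+04]
```

View pics/s3.png

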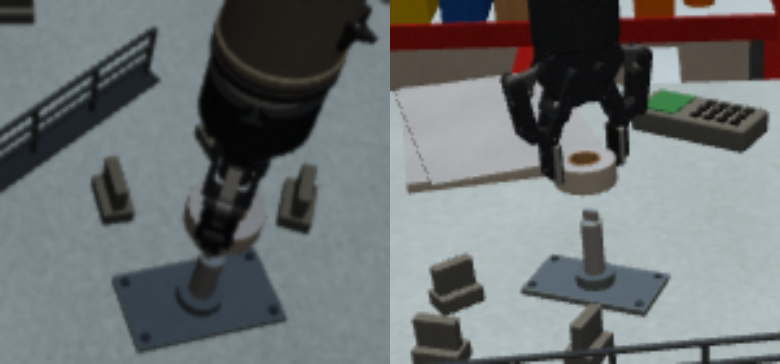

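The left panel (scene) shows the roll at (225,215), just above the post at (207,275). In the right panel (side) the roll is at (585,170) above the post at (592,245). The wrist camera sees the roll top well, so I'll look for the blade through the bore.

Run:
```python
from h import *
w=grab('wrist');P=cloud(w)
m=(np.hypot(P[...,0]-.5,P[...,1]-.213)<.03)&(P[...,2]<.1); q=P[m]; print(len(q))
for lo,hi in((.082,.095),(.072,.081),(.0,.03)):
    s=q[(q[:,2]>lo)&(q[:,2]<hi)]; 
    if len(s)>5: print(lo,len(s),s.mean(0),cv2.minAreaRect(s[:,:2].astype(np.float32)))
m=(abs(P[...,2]-.009)<.004)&(np.hypot(P[...,0]-.5,P[...,1]-.2134)<.08)&(w['frame'].max(2)<100); print(m.sum(),cv2.minAreaRect(P[m][:,:2].astype(np.float32)))
# inner bore
m=(abs(P[...,2]-.1415)<.004)&(np.hypot(P[...,0]-.4996,P[...,1]-.21)<.035)
hole=np.zeros(m.shape,np.uint8);hole[m]=255
cs,h=cv2.findContours(hole,cv2.RETR_CCOMP,cv2.CHAIN_APPROX_NONE)
for k,c in enumerate(cs):
    if len(c)>50:
        pts=np.array([ray(w,u,v,.141) for u,v in c[:,0]]);e=cv2.fitEllipse(pts[:,:2].astype(np.float32)*1000);print(h[0][k],np.round(e[0],1),np.round(e[1],1))
```

```text
2935
0.0 2696 [0.49435829 0.22277428 0.01310764] ((0.49561724066734314, 0.2212262749671936), (0.05983221158385277, 0.04076264798641205), 28.270050048828125)
8878 ((0.4999949038028717, 0.21385936439037323), (0.06938277930021286, 0.12908108532428741), 68.2693099975586)
[-1  0  2 -1] [499.  209.8] [57.7 62.1]
[32 30 -1  1] [498.5 210.3] [22.4 24.5]
```

Emit:
send_rows([
  {"dx": 1.2, "dy": 3.8, "dz": 0, "rx": 0, "ry": 0, "rz": 0},
  {"dx": 1.2, "dy": 3.8, "dz": -15, "rx": 0, "ry": 0, "rz": 0},
  {"dx": 1.2, "dy": 3.8, "dz": -30, "rx": 0, "ry": 0, "rz": 0},
  {"dx": 1.2, "dy": 3.8, "dz": -43, "rx": 0, "ry": 0, "rz": 0},
  {"dx": 1.2, "dy": 3.8, "dz": -53, "rx": 0, "ry": 0, "rz": 0},
])

```text
clock: 5.07
tcp_pos: [0.5005, 0.2142, 0.0826]
orientation: [-1.522, -2.748, 0.001]
contact_force: [-0.5, -0.1, 0.2]
grip_width: 0.0571
gripper_force: 32.4
```

Emit:
send_rows([
  {"dx": 0, "dy": 0, "dz": -12, "rx": 0, "ry": 0, "rz": 0},
  {"dx": 0, "dy": 0, "dz": -24, "rx": 0, "ry": 0, "rz": 0},
  {"dx": 0, "dy": 0, "dz": -34, "rx": 0, "ry": 0, "rz": 0},
  {"dx": 0, "dy": 0, "dz": -42, "rx": 0, "ry": 0, "rz": 0},
  {"dx": 0, "dy": 0, "dz": -42, "rx": 0, "ry": 0, "rz": 0},
])

```text
clock: 5.48
tcp_pos: [0.4997, 0.2142, 0.04]
orientation: [-1.521, -2.747, 0.003]
contact_force: [-0.2, 0.2, -0.3]
grip_width: 0.0567
gripper_force: 32.4
```

Emit:
send_rows([
  {"dx": 0, "dy": 0, "dz": 0, "rx": 0, "ry": 0, "rz": 0},
  {"dx": 0, "dy": 0, "dz": 0, "rx": 0, "ry": 0, "rz": 0},
  {"dx": 0, "dy": 0, "dz": 0, "rx": 0, "ry": 0, "rz": 0},
  {"dx": 0, "dy": 0, "dz": 0, "rx": 0, "ry": 0, "rz": 0},
  {"dx": 0, "dy": 0, "dz": 15, "rx": 0, "ry": 0, "rz": 0},
], jaw=85)

```text
clock: 5.9
tcp_pos: [0.4994, 0.2139, 0.0554]
orientation: [-1.521, -2.747, 0.004]
contact_force: [-0.0, -0.3, 0.0]
grip_width: 0.085
gripper_force: 0.0
```

Emit:
send_rows([
  {"dx": 0, "dy": 0, "dz": 35, "rx": 0, "ry": 0, "rz": 0},
  {"dx": 0, "dy": 0, "dz": 70, "rx": 0, "ry": 0, "rz": 0},
  {"dx": 0, "dy": -15, "dz": 100, "rx": 0, "ry": 0, "rz": 0},
  {"dx": 0, "dy": -50, "dz": 105, "rx": 0, "ry": 0, "rz": 0},
  {"dx": 0, "dy": -90, "dz": 105, "rx": 0, "ry": 0, "rz": 0},
])

```text
clock: 6.32
tcp_pos: [0.5024, 0.127, 0.1654]
orientation: [1.513, 2.748, 0.009]
contact_force: [0.5, -0.1, -0.1]
grip_width: 0.085
gripper_force: 0.0
```

Emit:
send_rows([
  {"dx": 0, "dy": -40, "dz": 0, "rx": 0, "ry": 0, "rz": 0},
  {"dx": 0, "dy": -80, "dz": 0, "rx": 0, "ry": 0, "rz": 0},
  {"dx": -2, "dy": -120, "dz": 0, "rx": 0, "ry": 0, "rz": 0},
  {"dx": -4, "dy": -160, "dz": 0, "rx": 0, "ry": 0, "rz": 0},
  {"dx": -5, "dy": -200, "dz": 0, "rx": 0, "ry": 0, "rz": 0},
])

```text
clock: 6.73
tcp_pos: [0.4952, -0.0773, 0.1624]
orientation: [1.521, 2.748, 0.0]
contact_force: [0.4, -0.8, 0.9]
grip_width: 0.0846
gripper_force: 0.0
```

Emit:
send_rows([
  {"dx": 0, "dy": -40, "dz": 0, "rx": 0, "ry": 0, "rz": 0},
  {"dx": 0, "dy": -80, "dz": -10, "rx": 0, "ry": 0, "rz": 0},
  {"dx": 0, "dy": -120, "dz": -30, "rx": 0, "ry": 0, "rz": 0},
  {"dx": 0, "dy": -160, "dz": -40, "rx": 0, "ry": 0, "rz": 0},
  {"dx": 0, "dy": -195, "dz": -50, "rx": 0, "ry": 0, "rz": 0},
])

```text
clock: 7.15
tcp_pos: [0.4951, -0.2727, 0.1116]
orientation: [1.522, 2.748, -0.001]
contact_force: [1.0, -0.0, 0.5]
grip_width: 0.0847
gripper_force: 0.0
```

Emit:
send_rows([
  {"dx": 0, "dy": -20, "dz": 0, "rx": 0, "ry": 0, "rz": 0},
  {"dx": 0, "dy": -20, "dz": 0, "rx": 0, "ry": 0, "rz": 0},
  {"dx": 0, "dy": -20, "dz": 0, "rx": 0, "ry": 0, "rz": 0},
])

```text
clock: 7.4
tcp_pos: [0.4953, -0.2916, 0.1118]
orientation: [1.526, 2.746, 0.0]
contact_force: [0.4, -0.2, 0.8]
grip_width: 0.085
gripper_force: 0.0
```

Run:
```python
from h import *
o=r.get_obs(); print(o['tcp_pos'],o['orientation'],o['contact_force'])
w=grab('wrist'); print('narrow',rim(w,.0165,(.4925,-.2985),.024))
for n in('scene','side'): print(n,'wide',rim(grab(n),.045,(.5,.2137),.029))
# finger tips in wrist view: 
P=cloud(w); t=o['tcp_pos']; m=(P[...,2]>t[2]-.03)&(P[...,2]<t[2]+.02)&(np.hypot(P[...,0]-t[0],P[...,1]-t[1])<.075); print(m.sum(), np.percentile(P[m][:,2],[0,2,50]) if m.any() else '')
```

```text
[ 0.49532275 -0.29162461  0.111793  ] [1.52565089e+00 2.74598927e+00 1.16810729e-04] [ 0.39816672 -0.19318222  0.81550247]
narrow [ 4.916e-01 -2.995e-01  2.390e-02  1.660e-02  2.104e+03]
scene wide [5.004e-01 2.152e-01 2.900e-02 4.400e-02 3.140e+02]
side wide [5.060e-01 2.135e-01 2.830e-02 4.460e-02 1.020e+02]
2228 [0.11382249 0.11549284 0.12511748]
```

The wide roll is home: its top is at 44 mm. Before gripping the narrow roll, I'll set the jaw to about 49 mm in the air and measure the fingertip height.

Emit:
send_rows([
  {"dx": -3.7, "dy": -7.9, "dz": -20, "rx": 0, "ry": 0, "rz": 0},
  {"dx": -3.7, "dy": -7.9, "dz": -40, "rx": 0, "ry": 0, "rz": 0},
  {"dx": -3.7, "dy": -7.9, "dz": -40, "rx": 0, "ry": 0, "rz": 0},
  {"dx": -3.7, "dy": -7.9, "dz": -40, "rx": 0, "ry": 0, "rz": 0},
  {"dx": -3.7, "dy": -7.9, "dz": -40, "rx": 0, "ry": 0, "rz": 0},
], jaw=49)

```text
clock: 7.97
tcp_pos: [0.4929, -0.2972, 0.0728]
orientation: [1.518, 2.749, 0.001]
contact_force: [0.1, 0.5, -0.0]
grip_width: 0.049
gripper_force: 0.0
```

Run:
```python
from h import *
o=r.get_obs(); t=o['tcp_pos'];print(t,o['orientation'],o['grip_width'])
for n in('wrist','side'):
    c=grab(n);P=cloud(c); m=(P[...,2]>.035)&(P[...,2]<.12)&(np.hypot(P[...,0]-t[0],P[...,1]-t[1])<.06); print(n,m.sum(), np.percentile(P[m][:,2],[0,1,2,5,50])-t[2] if m.any() else '')
    if n=='wrist': print('narrow',rim(c,.0165,(.4925,-.2985),.024))
```

```text
[ 0.49289877 -0.29715023  0.07281653] [1.51849828e+00 2.74907025e+00 8.52982311e-04] 0.04904894330751722
wrist 11202 [-0.00739907 -0.0039538  -0.00198751  0.0018251   0.03806611]
narrow [ 4.917e-01 -2.995e-01  2.400e-02  1.660e-02  3.173e+03]
side 776 [-0.00565346 -0.00439268 -0.00244986  0.00051211  0.03019577]
```

Emit:
send_rows([
  {"dx": -1.2, "dy": -2.4, "dz": 0, "rx": 0, "ry": 0, "rz": 0},
  {"dx": -1.2, "dy": -2.4, "dz": 0, "rx": 0, "ry": 0, "rz": 0},
  {"dx": -1.2, "dy": -2.4, "dz": 0, "rx": 0, "ry": 0, "rz": 0},
  {"dx": -1.2, "dy": -2.4, "dz": -15, "rx": 0, "ry": 0, "rz": 0},
  {"dx": -1.2, "dy": -2.4, "dz": -30, "rx": 0, "ry": 0, "rz": 0},
], jaw=80)

```text
clock: 8.48
tcp_pos: [0.4916, -0.3012, 0.0425]
orientation: [1.521, 2.746, -0.0]
contact_force: [0.0, -0.6, -0.9]
grip_width: 0.0797
gripper_force: 0.0
```

Emit:
send_rows([
  {"dx": 0, "dy": 0, "dz": -10, "rx": 0, "ry": 0, "rz": 0},
  {"dx": 0, "dy": 0, "dz": -20, "rx": 0, "ry": 0, "rz": 0},
  {"dx": 0, "dy": 0, "dz": -30.5, "rx": 0, "ry": 0, "rz": 0},
  {"dx": 0, "dy": 0, "dz": -30.5, "rx": 0, "ry": 0, "rz": 0},
])

```text
clock: 8.82
tcp_pos: [0.4896, -0.3, 0.0093]
orientation: [-1.52, -2.746, -0.0]
contact_force: [0.2, -0.1, -0.3]
grip_width: 0.0798
gripper_force: 0.0
```

Emit:
send_rows([
  {"dx": 0, "dy": 0, "dz": 0, "rx": 0, "ry": 0, "rz": 0},
  {"dx": 0, "dy": 0, "dz": 0, "rx": 0, "ry": 0, "rz": 0},
  {"dx": 0, "dy": 0, "dz": 0, "rx": 0, "ry": 0, "rz": 0},
  {"dx": 0, "dy": 0, "dz": 0, "rx": 0, "ry": 0, "rz": 0},
  {"dx": 0, "dy": 0, "dz": 0, "rx": 0, "ry": 0, "rz": 0},
], jaw=40, newtons=25)

```text
clock: 9.23
tcp_pos: [0.4913, -0.3008, 0.0122]
orientation: [1.521, 2.747, -0.0]
contact_force: [-0.9, 0.5, 5.5]
grip_width: 0.0471
gripper_force: 25.8
```

Emit:
send_rows([
  {"dx": 0, "dy": 0, "dz": 20, "rx": 0, "ry": 0, "rz": 0},
  {"dx": 0, "dy": 0, "dz": 50, "rx": 0, "ry": 0, "rz": 0},
  {"dx": 0, "dy": 0, "dz": 85, "rx": 0, "ry": 0, "rz": 0},
  {"dx": 0, "dy": 20, "dz": 115, "rx": 0, "ry": 0, "rz": 0},
  {"dx": 0, "dy": 55, "dz": 125, "rx": 0, "ry": 0, "rz": 0},
])

```text
clock: 9.65
tcp_pos: [0.4927, -0.2502, 0.1407]
orientation: [1.527, 2.736, -0.002]
contact_force: [1.7, 0.3, 0.4]
grip_width: 0.0473
gripper_force: 26.0
```

Emit:
send_rows([
  {"dx": 1, "dy": 40, "dz": 0, "rx": 0, "ry": 0, "rz": 0},
  {"dx": 2, "dy": 80, "dz": 0, "rx": 0, "ry": 0, "rz": 0},
  {"dx": 3, "dy": 120, "dz": 0, "rx": 0, "ry": 0, "rz": 0},
  {"dx": 3, "dy": 160, "dz": 0, "rx": 0, "ry": 0, "rz": 0},
  {"dx": 3, "dy": 200, "dz": 0, "rx": 0, "ry": 0, "rz": 0},
])

```text
clock: 10.07
tcp_pos: [0.4935, -0.044, 0.1367]
orientation: [1.522, 2.747, 0.0]
contact_force: [1.0, -0.7, -0.2]
grip_width: 0.0472
gripper_force: 26.0
```

Emit:
send_rows([
  {"dx": 1, "dy": 40, "dz": 0, "rx": 0, "ry": 0, "rz": 0},
  {"dx": 2, "dy": 80, "dz": 0, "rx": 0, "ry": 0, "rz": 0},
  {"dx": 3, "dy": 120, "dz": 0, "rx": 0, "ry": 0, "rz": 0},
  {"dx": 3, "dy": 160, "dz": 0, "rx": 0, "ry": 0, "rz": 0},
  {"dx": 3, "dy": 195, "dz": 0, "rx": 0, "ry": 0, "rz": 0},
])

```text
clock: 10.48
tcp_pos: [0.4964, 0.1522, 0.1367]
orientation: [1.52, 2.749, 0.002]
contact_force: [1.1, 0.0, 0.8]
grip_width: 0.0472
gripper_force: 26.0
```

Emit:
send_rows([
  {"dx": 0, "dy": 35, "dz": 0, "rx": 0, "ry": 0, "rz": 0},
  {"dx": 0, "dy": 60, "dz": 0, "rx": 0, "ry": 0, "rz": 0},
  {"dx": 0, "dy": 62, "dz": 0, "rx": 0, "ry": 0, "rz": 0},
  {"dx": 0, "dy": 62, "dz": 0, "rx": 0, "ry": 0, "rz": 0},
  {"dx": 0, "dy": 62, "dz": 0, "rx": 0, "ry": 0, "rz": 0},
])

```text
clock: 10.9
tcp_pos: [0.4967, 0.2104, 0.1361]
orientation: [1.522, 2.748, -0.002]
contact_force: [0.3, -0.1, -0.3]
grip_width: 0.0476
gripper_force: 26.0
```

Run:
```python
from h import *
o=r.get_obs(); t=o['tcp_pos'];print(t,o['orientation'],o['contact_force'])
w=grab('wrist');P=cloud(w); hh=t[2]-.0122+.016; print(rim(w,hh,t,.024))
m=((abs(P[...,2]-hh)<.004)&(np.hypot(P[...,0]-t[0],P[...,1]-t[1])<.035)).astype(np.uint8)*255
cs,h=cv2.findContours(m,cv2.RETR_CCOMP,cv2.CHAIN_APPROX_NONE)
for k,c in enumerate(cs):
    if len(c)>50:
        pts=np.array([ray(w,u,v,hh) for u,v in c[:,0]]);e=cv2.fitEllipse(pts[:,:2].astype(np.float32)*1000);print(h[0][k],np.round(e[0],1),np.round(e[1],1))
m=(abs(P[...,2]-.009)<.004)&(np.hypot(P[...,0]-.5,P[...,1]-.2134)<.08)&(w['frame'].max(2)<100); print(m.sum(),cv2.minAreaRect(P[m][:,:2].astype(np.float32)))
```

```text
[0.496675   0.21041626 0.13606703] [ 1.52189959e+00  2.74807137e+00 -1.61234923e-03] [ 0.30592796 -0.11472081 -0.33904814]
[4.960e-01 2.108e-01 2.390e-02 1.404e-01 6.182e+03]
[-1  4  6 -1] [495.6 211.6] [47.  53.5]
[36 34 -1  5] [495.4 211.9] [22.9 24.4]
7484 ((0.5001493692398071, 0.2137785702943802), (0.069313645362854, 0.12949396669864655), 68.31729125976562)
```

Emit:
send_rows([
  {"dx": 4.5, "dy": 2.5, "dz": 0, "rx": 0, "ry": 0, "rz": 0},
  {"dx": 4.5, "dy": 2.5, "dz": -15, "rx": 0, "ry": 0, "rz": 0},
  {"dx": 4.5, "dy": 2.5, "dz": -30, "rx": 0, "ry": 0, "rz": 0},
  {"dx": 4.5, "dy": 2.5, "dz": -43, "rx": 0, "ry": 0, "rz": 0},
  {"dx": 4.5, "dy": 2.5, "dz": -53, "rx": 0, "ry": 0, "rz": 0},
])

```text
clock: 11.37
tcp_pos: [0.5014, 0.2125, 0.082]
orientation: [-1.524, -2.747, 0.002]
contact_force: [0.2, 0.2, -0.9]
grip_width: 0.047
gripper_force: 26.0
```

Emit:
send_rows([
  {"dx": 0, "dy": 0, "dz": -8, "rx": 0, "ry": 0, "rz": 0},
  {"dx": 0, "dy": 0, "dz": -16, "rx": 0, "ry": 0, "rz": 0},
  {"dx": 0, "dy": 0, "dz": -23, "rx": 0, "ry": 0, "rz": 0},
  {"dx": 0, "dy": 0, "dz": -23, "rx": 0, "ry": 0, "rz": 0},
])

```text
clock: 11.7
tcp_pos: [0.5006, 0.2135, 0.059]
orientation: [-1.521, -2.748, 0.002]
contact_force: [0.1, 0.1, -0.4]
grip_width: 0.0472
gripper_force: 26.0
```

Emit:
send_rows([
  {"dx": 0, "dy": 0, "dz": 0, "rx": 0, "ry": 0, "rz": 0},
  {"dx": 0, "dy": 0, "dz": 0, "rx": 0, "ry": 0, "rz": 0},
  {"dx": 0, "dy": 0, "dz": 0, "rx": 0, "ry": 0, "rz": 0},
  {"dx": 0, "dy": 0, "dz": 0, "rx": 0, "ry": 0, "rz": 0},
  {"dx": 0, "dy": 0, "dz": 20, "rx": 0, "ry": 0, "rz": 0},
], jaw=85)

```text
clock: 12.12
tcp_pos: [0.4994, 0.2128, 0.0781]
orientation: [-1.52, -2.746, 0.006]
contact_force: [-0.0, -0.1, -0.9]
grip_width: 0.0847
gripper_force: 0.0
```

Emit:
send_rows([
  {"dx": 0, "dy": 0, "dz": 35, "rx": 0, "ry": 0, "rz": 0},
  {"dx": 0, "dy": 0, "dz": 70, "rx": 0, "ry": 0, "rz": 0},
  {"dx": -2, "dy": -15, "dz": 85, "rx": 0, "ry": 0, "rz": 0},
  {"dx": -9, "dy": -50, "dz": 85, "rx": 0, "ry": 0, "rz": 5},
  {"dx": -16, "dy": -88, "dz": 85, "rx": 0, "ry": 0, "rz": 11},
])

```text
clock: 12.53
tcp_pos: [0.4861, 0.1274, 0.1673]
orientation: [1.239, 2.883, 0.005]
contact_force: [0.9, -0.5, -0.6]
grip_width: 0.085
gripper_force: 0.0
```

Emit:
send_rows([
  {"dx": -8, "dy": -40, "dz": 0, "rx": 0, "ry": 0, "rz": 2},
  {"dx": -15, "dy": -80, "dz": 0, "rx": 0, "ry": 0, "rz": 4},
  {"dx": -23, "dy": -120, "dz": 0, "rx": 0, "ry": 0, "rz": 7},
  {"dx": -31, "dy": -160, "dz": 0, "rx": 0, "ry": 0, "rz": 10},
  {"dx": -39, "dy": -195, "dz": 0, "rx": 0, "ry": 0, "rz": 10.7},
])

```text
clock: 12.95
tcp_pos: [0.4455, -0.0718, 0.1657]
orientation: [0.974, 2.986, -0.001]
contact_force: [0.9, -0.6, 0.5]
grip_width: 0.0852
gripper_force: 0.0
```

Emit:
send_rows([
  {"dx": -7, "dy": -35, "dz": 0, "rx": 0, "ry": 0, "rz": 0},
  {"dx": -13, "dy": -65, "dz": -15, "rx": 0, "ry": 0, "rz": 0},
  {"dx": -13, "dy": -72, "dz": -30, "rx": 0, "ry": 0, "rz": 0},
  {"dx": -13, "dy": -72, "dz": -30, "rx": 0, "ry": 0, "rz": 0},
  {"dx": -13, "dy": -72, "dz": -30, "rx": 0, "ry": 0, "rz": 0},
])

```text
clock: 13.37
tcp_pos: [0.4329, -0.1408, 0.1352]
orientation: [-0.978, -2.984, -0.001]
contact_force: [0.1, -0.1, 0.4]
grip_width: 0.0849
gripper_force: 0.0
```

Run:
```python
from h import *
o=r.get_obs(); t=o['tcp_pos'];print(t,o['orientation'],o['joints'])
M=R.from_rotvec(o['orientation']).as_matrix(); print('closing',np.degrees(np.arctan2(M[1,1],M[0,1])))
w=grab('wrist');P=cloud(w)
for lo,hi in((.042,.05),(.013,.019)):
    m=(P[...,2]>lo)&(P[...,2]<hi)&(np.hypot(P[...,0]-.434,P[...,1]+.1425)<.04);print(lo,m.sum(),cv2.minAreaRect(P[m][:,:2].astype(np.float32)))
for n in('scene','side'): 
    c=grab(n);print(n,'narrow',rim(c,.061,(.5,.2137),.024,.004)); cv2.imwrite(f'pics/{n}4.png',c['frame'])
a=cv2.imread('pics/scene4.png');b=cv2.imread('pics/side4.png')
cv2.imwrite('pics/s4.png',np.hstack([cv2.resize(a[200:340,310:450],None,fx=2.8,fy=2.8),cv2.resize(b[110:250,180:320],None,fx=2.8,fy=2.8)]))
```

```text
[ 0.43291227 -0.14076437  0.13524464] [-9.77561059e-01 -2.98448144e+00 -7.90302795e-04] [ 0.68243648  0.32234598 -0.58439516  2.13197244  0.2566883   0.75553521
  0.87088392]
closing 53.72778025039404
0.042 987 ((0.43281087279319763, -0.14305301010608673), (0.011983797885477543, 0.03963249921798706), 55.06288146972656)
0.013 1172 ((0.43294012546539307, -0.14316853880882263), (0.027974525466561317, 0.0441947840154171), 55.234615325927734)
scene narrow [5.011e-01 2.143e-01 2.360e-02 5.980e-02 1.880e+02]
side narrow [5.003e-01 2.121e-01 2.450e-02 6.070e-02 1.080e+02]
```

View pics/s4.png

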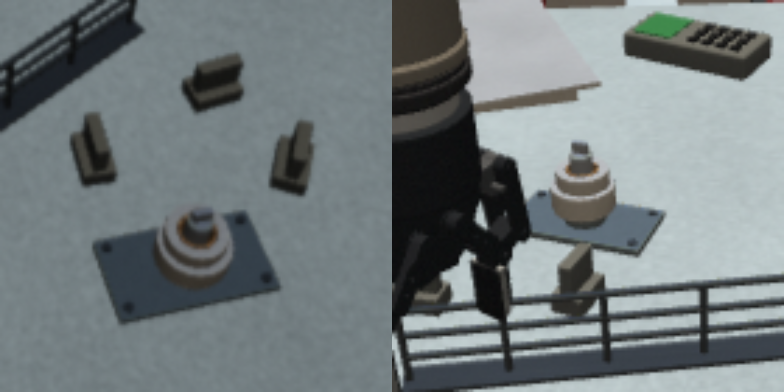

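Both rolls are seated: in the left panel the stack is at (197,240), in the right panel at (583,190). Its top is at 60 mm, and the base is undisturbed. The cap is at (0.4329,-0.1431) and the fin needs a closing line of 55.1°. Now I descend and grip it.

Emit:
send_rows([
  {"dx": 0, "dy": -2.3, "dz": -30, "rx": 0, "ry": 0, "rz": 1.4},
  {"dx": 0, "dy": -2.3, "dz": -60, "rx": 0, "ry": 0, "rz": 1.4},
  {"dx": 0, "dy": -2.3, "dz": -85, "rx": 0, "ry": 0, "rz": 1.4},
  {"dx": 0, "dy": -2.3, "dz": -102, "rx": 0, "ry": 0, "rz": 1.4},
  {"dx": 0, "dy": -2.3, "dz": -102, "rx": 0, "ry": 0, "rz": 1.4},
])

```text
clock: 13.93
tcp_pos: [0.4321, -0.1416, 0.0313]
orientation: [-0.935, -2.995, -0.001]
contact_force: [-0.3, 0.4, -0.1]
grip_width: 0.0853
gripper_force: 0.0
```

Emit:
send_rows([
  {"dx": 0, "dy": 0, "dz": 0, "rx": 0, "ry": 0, "rz": 0},
  {"dx": 0, "dy": 0, "dz": 0, "rx": 0, "ry": 0, "rz": 0},
])

```text
clock: 14.1
tcp_pos: [0.4345, -0.1428, 0.0345]
orientation: [0.938, 2.996, 0.0]
contact_force: [0.8, -0.5, -0.0]
grip_width: 0.0848
gripper_force: 0.0
```

Emit:
send_rows([
  {"dx": 0, "dy": 0, "dz": -1, "rx": 0, "ry": 0, "rz": 0},
  {"dx": 0, "dy": 0, "dz": -1, "rx": 0, "ry": 0, "rz": 0},
  {"dx": 0, "dy": 0, "dz": -1, "rx": 0, "ry": 0, "rz": 0},
  {"dx": 0, "dy": 0, "dz": -1, "rx": 0, "ry": 0, "rz": 0},
  {"dx": 0, "dy": 0, "dz": -1, "rx": 0, "ry": 0, "rz": 0},
], jaw=5, newtons=40)

```text
clock: 14.52
tcp_pos: [0.4334, -0.1436, 0.0326]
orientation: [0.941, 2.997, -0.0]
contact_force: [0.8, 0.4, -0.2]
grip_width: 0.025
gripper_force: 0.0
```

Emit:
send_rows([
  {"dx": 0, "dy": 0, "dz": 0, "rx": 0, "ry": 0, "rz": 0},
  {"dx": 0, "dy": 0, "dz": 0, "rx": 0, "ry": 0, "rz": 0},
  {"dx": 0, "dy": 0, "dz": 0, "rx": 0, "ry": 0, "rz": 0},
  {"dx": 0, "dy": 0, "dz": 0, "rx": 0, "ry": 0, "rz": 0},
])

```text
clock: 14.85
tcp_pos: [0.4332, -0.1434, 0.0323]
orientation: [-0.941, -2.997, 0.0]
contact_force: [-0.5, -0.8, 0.8]
grip_width: 0.0113
gripper_force: 44.0
```

Emit:
send_rows([
  {"dx": 0, "dy": 0, "dz": 20, "rx": 0, "ry": 0, "rz": 0},
  {"dx": 0, "dy": 0, "dz": 50, "rx": 0, "ry": 0, "rz": 0},
  {"dx": 0, "dy": 0, "dz": 80, "rx": 0, "ry": 0, "rz": 0},
  {"dx": 0, "dy": 0, "dz": 105, "rx": 0, "ry": 0, "rz": 0},
  {"dx": 1, "dy": 5, "dz": 115, "rx": 0, "ry": 0, "rz": 0},
])

```text
clock: 15.27
tcp_pos: [0.4356, -0.1393, 0.1502]
orientation: [0.941, 2.993, -0.001]
contact_force: [0.1, -1.0, 0.1]
grip_width: 0.0113
gripper_force: 44.0
```

Emit:
send_rows([
  {"dx": 5, "dy": 28, "dz": 0, "rx": 0, "ry": 0, "rz": 1},
  {"dx": 11, "dy": 60, "dz": 0, "rx": 0, "ry": 0, "rz": 3},
  {"dx": 18, "dy": 95, "dz": 0, "rx": 0, "ry": 0, "rz": 5},
  {"dx": 25, "dy": 130, "dz": 0, "rx": 0, "ry": 0, "rz": 7},
  {"dx": 32, "dy": 165, "dz": 0, "rx": 0, "ry": 0, "rz": 9},
])

```text
clock: 15.68
tcp_pos: [0.4658, 0.0282, 0.1467]
orientation: [-0.701, -3.062, 0.001]
contact_force: [0.8, -0.4, -0.2]
grip_width: 0.0111
gripper_force: 43.9
```

Emit:
send_rows([
  {"dx": 7, "dy": 35, "dz": 0, "rx": 0, "ry": 0, "rz": 2},
  {"dx": 14, "dy": 70, "dz": 0, "rx": 0, "ry": 0, "rz": 3},
  {"dx": 21, "dy": 105, "dz": 0, "rx": 0, "ry": 0, "rz": 4.2},
  {"dx": 27, "dy": 135, "dz": 0, "rx": 0, "ry": 0, "rz": 4.2},
  {"dx": 31, "dy": 160, "dz": 0, "rx": 0, "ry": 0, "rz": 4.2},
])

```text
clock: 16.1
tcp_pos: [0.4969, 0.1897, 0.1466]
orientation: [-0.586, -3.086, -0.001]
contact_force: [0.4, -0.4, -0.3]
grip_width: 0.0106
gripper_force: 43.9
```

Emit:
send_rows([
  {"dx": 2, "dy": 15, "dz": 0, "rx": 0, "ry": 0, "rz": 0},
  {"dx": 3, "dy": 26, "dz": 0, "rx": 0, "ry": 0, "rz": 0},
  {"dx": 3, "dy": 26, "dz": 0, "rx": 0, "ry": 0, "rz": 0},
  {"dx": 3, "dy": 26, "dz": 0, "rx": 0, "ry": 0, "rz": 0},
  {"dx": 3, "dy": 26, "dz": 0, "rx": 0, "ry": 0, "rz": 0},
])

```text
clock: 16.52
tcp_pos: [0.5001, 0.2109, 0.1467]
orientation: [-0.592, -3.085, 0.003]
contact_force: [0.1, -0.2, -0.3]
grip_width: 0.0109
gripper_force: 43.9
```

```bash
cat > m.py <<'E'
from h import *
o=r.get_obs(); t=o['tcp_pos'];print(o['clock'],t,o['orientation'],o['contact_force'],o['grip_width'])
M=R.from_rotvec(o['orientation']).as_matrix(); print('closing',np.degrees(np.arctan2(M[1,1],M[0,1])),'tilt',M[:,2])
w=grab('wrist');P=cloud(w); u=t[2]-.0323
for lo,hi in((u+.041,u+.05),(u+.012,u+.02)):
    m=(P[...,2]>lo)&(P[...,2]<hi)&(np.hypot(P[...,0]-t[0],P[...,1]-t[1])<.04)
    if m.sum()>20:print('cap',m.sum(),np.median(P[m][:,2]),cv2.minAreaRect(P[m][:,:2].astype(np.float32)))
m=(abs(P[...,2]-.009)<.004)&(np.hypot(P[...,0]-.5,P[...,1]-.2134)<.08)&(w['frame'].max(2)<100); print('base',m.sum(),cv2.minAreaRect(P[m][:,:2].astype(np.float32)))
for n in('scene','side'):
    c=grab(n);P=cloud(c);near=np.hypot(P[...,0]-.5,P[...,1]-.2137)
    m=(near<.03)&(P[...,2]>.088)&(P[...,2]<u+.017); print(n,'cap block',m.sum(),np.percentile(P[m],[1,99],axis=0).round(4).tolist())
    m=(near<.015)&(P[...,2]<.0885)&(P[...,2]>.07); print('tip',m.sum(),np.percentile(P[m][:,2],[50,99]))
    cv2.imwrite(f'pics/{n}5.png',c['frame'])
E
python3 m.py
```

```text
16.5167 [0.50005166 0.21094445 0.14673961] [-5.91820439e-01 -3.08479161e+00  2.51539569e-03] [ 0.08878757 -0.23275431 -0.29238486] 0.010932281037834392
closing 68.27942497306522 tilt [-8.34399635e-04 -1.47075511e-03 -9.99998570e-01]
cap 3566 0.16100679549389058 ((0.49855977296829224, 0.2102159857749939), (0.03526877239346504, 0.034414492547512054), 21.659473419189453)
cap 1481 0.1310897007592907 ((0.4880083501338959, 0.2142810970544815), (0.028100039809942245, 0.021640848368406296), 68.27112579345703)
base 5996 ((0.499488890171051, 0.2138821929693222), (0.06934325397014618, 0.12711812555789948), 68.27518463134766)
scene cap block 167 [[0.4847, 0.1894, 0.1137], [0.5253, 0.2308, 0.1312]]
tip 78 [0.07661946 0.08742201]
side cap block 137 [[0.4745, 0.1893, 0.098], [0.5234, 0.2147, 0.1314]]
tip 56 [0.07795353 0.08833869]
```

Emit:
send_rows([
  {"dx": 1.2, "dy": 3.2, "dz": 0, "rx": 0, "ry": 0, "rz": 0},
  {"dx": 1.2, "dy": 3.2, "dz": -6, "rx": 0, "ry": 0, "rz": 0},
  {"dx": 1.2, "dy": 3.2, "dz": -12, "rx": 0, "ry": 0, "rz": 0},
  {"dx": 1.2, "dy": 3.2, "dz": -16, "rx": 0, "ry": 0, "rz": 0},
  {"dx": 1.2, "dy": 3.2, "dz": -18, "rx": 0, "ry": 0, "rz": 0},
])

```text
clock: 17.08
tcp_pos: [0.5009, 0.2154, 0.1281]
orientation: [-0.59, -3.084, 0.001]
contact_force: [-0.4, -0.2, -0.7]
grip_width: 0.0113
gripper_force: 43.9
```

Emit:
send_rows([
  {"dx": 0, "dy": 0, "dz": 0, "rx": 0, "ry": 0, "rz": 0},
  {"dx": 0, "dy": 0, "dz": 0, "rx": 0, "ry": 0, "rz": 0},
  {"dx": 0, "dy": 0, "dz": 0, "rx": 0, "ry": 0, "rz": 0},
  {"dx": 0, "dy": 0, "dz": 0, "rx": 0, "ry": 0, "rz": 0},
  {"dx": 0, "dy": 0, "dz": 0, "rx": 0, "ry": 0, "rz": 0},
])

```text
clock: 17.5
tcp_pos: [0.5016, 0.2159, 0.1295]
orientation: [0.59, 3.085, 0.0]
contact_force: [-0.1, 0.3, -0.8]
grip_width: 0.0113
gripper_force: 43.9
```

```bash
python3 m.py
python3 - <<'E'
import cv2,numpy as np
a=cv2.imread('pics/scene5.png');b=cv2.imread('pics/side5.png')
cv2.imwrite('pics/s5.png',np.hstack([cv2.resize(a[220:320,330:430],None,fx=4,fy=4,interpolation=2),cv2.resize(b[110:210,200:300],None,fx=4,fy=4,interpolation=2)]))
E
```

```text
17.5 [0.5015642  0.21592143 0.12948407] [5.89635039e-01 3.08539330e+00 4.36019777e-04] [-0.11114324  0.25459865 -0.81462178] 0.01130287435903119
closing 68.36184763967127 tilt [ 4.09009785e-04  2.04470856e-04 -9.99999895e-01]
cap 3541 0.14376673850558924 ((0.5001955032348633, 0.21515996754169464), (0.034559883177280426, 0.03482973575592041), 24.732938766479492)
cap 1485 0.11381353927912252 ((0.4897115230560303, 0.21921652555465698), (0.028088368475437164, 0.021650156006217003), 68.60987854003906)
base 6674 ((0.49518170952796936, 0.2156103551387787), (0.06953064352273941, 0.11772974580526352), 68.26426696777344)
scene cap block 160 [[0.487, 0.1948, 0.0961], [0.5261, 0.2358, 0.1141]]
tip 24 [0.07519523 0.07790229]
side cap block 141 [[0.4761, 0.1947, 0.0974], [0.5248, 0.2185, 0.1141]]
tip 56 [0.07710368 0.08762587]
```

View pics/s5.png

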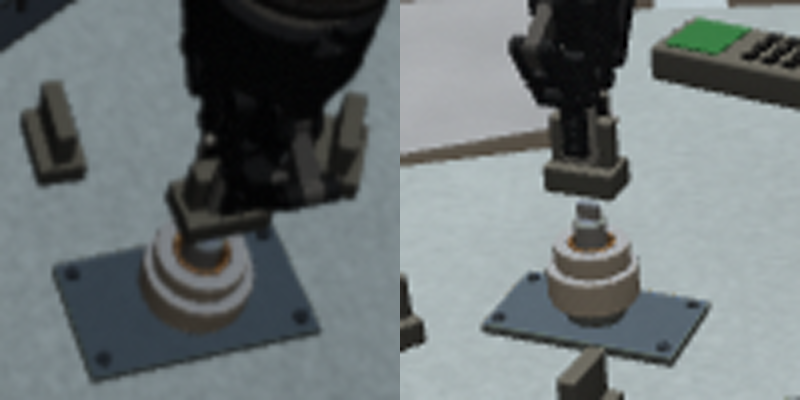

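The cap is held upright over the blade: the cap is at (587,170) and the blade at (588,212) in the right panel. The fin parallels the base and there is a visible gap. Measurements say about 1.5 mm too far in +y and 1 mm high, so a small trim follows.

Emit:
send_rows([
  {"dx": -0.4, "dy": -1.6, "dz": -1, "rx": 0, "ry": 0, "rz": 0},
  {"dx": -0.4, "dy": -1.6, "dz": -1, "rx": 0, "ry": 0, "rz": 0},
  {"dx": -0.4, "dy": -1.6, "dz": -1, "rx": 0, "ry": 0, "rz": 0},
  {"dx": -0.4, "dy": -1.6, "dz": -1, "rx": 0, "ry": 0, "rz": 0},
  {"dx": -0.4, "dy": -1.6, "dz": -1, "rx": 0, "ry": 0, "rz": 0},
])

```text
clock: 18.07
tcp_pos: [0.501, 0.2142, 0.1283]
orientation: [-0.59, -3.086, -0.0]
contact_force: [0.4, 0.5, -0.7]
grip_width: 0.0116
gripper_force: 43.9
```

Emit:
send_rows([
  {"dx": 0, "dy": 0, "dz": 0, "rx": 0, "ry": 0, "rz": 0},
  {"dx": 0, "dy": 0, "dz": 0, "rx": 0, "ry": 0, "rz": 0},
  {"dx": 0, "dy": 0, "dz": 0, "rx": 0, "ry": 0, "rz": 0},
  {"dx": 0, "dy": 0, "dz": 0, "rx": 0, "ry": 0, "rz": 0},
  {"dx": 0, "dy": 0, "dz": 0, "rx": 0, "ry": 0, "rz": 0},
])

```text
clock: 18.48
tcp_pos: [0.501, 0.2142, 0.1283]
orientation: [0.59, 3.086, 0.0]
contact_force: [-0.2, 0.0, -0.3]
grip_width: 0.0113
gripper_force: 43.9
```

```bash
python3 m.py
```

```text
18.4833 [0.50103216 0.21421818 0.12826543] [5.89619724e-01 3.08575728e+00 2.64330681e-05] [-0.22763453  0.01983555 -0.31862739] 0.011253815746888461
closing 68.36488542795004 tilt [ 1.17589811e-05  1.48854252e-05 -1.00000000e+00]
cap 3548 0.14256511148812362 ((0.49943700432777405, 0.21340590715408325), (0.034311506897211075, 0.03549220785498619), 25.189563751220703)
cap 1483 0.11257014051722536 ((0.48892441391944885, 0.21756026148796082), (0.028155149891972542, 0.02132437750697136), 68.11915588378906)
base 6796 ((0.4939786195755005, 0.2160460501909256), (0.06960894167423248, 0.1164342388510704), 68.19595336914062)
scene cap block 163 [[0.4865, 0.1934, 0.095], [0.526, 0.2345, 0.1129]]
tip 28 [0.07541761 0.07838574]
side cap block 144 [[0.4762, 0.1926, 0.0966], [0.5247, 0.2191, 0.1129]]
tip 58 [0.0769703  0.08816499]
```

```bash
python3 -c "
from bench import r
print(r.hand_in())"
```

```text
the job is handed in; nothing more can be done
None
```

Handed in at 18.5 s on the robot's clock: the wide roll and then the narrow roll measure fully home, and the cap is still gripped upright and steady, centred to about 1 mm and about 10 mm above the post tip, its fin in line with the base's long side.

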